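# Stand the knocked-over tool pots back up against the bench ledge

### The arm

A 6-joint arm with a two-finger parallel gripper is mounted at the origin on the work surface. World frame = base frame: x ahead of the robot, y to its left, z up, the work surface at z = 0. Lengths are in mm, angles in degrees, forces in N, time in s.
With the tool pointing down it reaches from about 300 to 850 mm from the base axis. Payload 4.2 kg.
Tool frame: the origin (TCP) lies on the centre line of the jaws, within the pads' length; the fingertips stand 11 mm ahead of it and the grasp point (between the pads) lies 8 mm behind it; z points along the fingers, y is the line along which they close (so a half turn about z gives the same grasp; the last joint's range is limited). The gripper opens to 91 mm and grips with 3 to 60 N. Pads are 32 mm wide; open, the fingers measure 118 mm over their backs; the gripper's body (76 mm by 178 mm) begins 60 mm behind the grasp point.
Start: joints at [-73.052, 18.312, 89.639, -0, 72.044, -1.146], TCP at [178.586, -546.582, 197.276] pointing down, gripper open.
Joint ranges: [-177.97, 177.97], [-48.28, 115.42], [12.27, 149.76], [-77.06, 257.06], [2.81, 150.46], [-146.56, 146.56]. Speed limits (degrees/s): [147.25, 147.25, 180, 180, 180, 180].

### API

Orientations are given as [roll, pitch, yaw] about the fixed x, y, z axes, in that order (R = Rz(yaw) Ry(pitch) Rx(roll)).
In Python, from workcell import env, grab_frame, camera_model, models gives the robot as it stands.
- The arm moves only by the shell command python3 -m crank 'ROWS' [FORCE]. ROWS is text: rows parted by semicolons, each of 7 numbers parted by spaces: the closure, from -1 (fully open) to 1 (shut), so that 0 is half open, then the shift along the tool's x, y, z in mm, then the turn, a rotation vector about the tool's x, y, z in degrees. A call has 1 to 10 rows; each row shifts and turns the commanded pose from where the row before left it, along the tool's axes as they then stand; what a row does not reach is not made up. A row lasts 1/8 s, in which the tool goes at most 62.5 mm and 10.7 degrees, less where a joint would pass 70% of its speed; a pose out of reach is approached as far as the arm can. A call is refused whole if a number of a shift passes 62.5 or a number of a turn 10.7, either way. A call with a gripper value outside its range is refused whole. The fingers move at their own pace and stop on an object; FORCE is the grip in N (left out, the last holds). Time passes only in rows, so rows that do not move let the fingers close. It gives the time, the measured TCP pose, the force, the opening and the grip force at its end, in the units of the state.
- env.state(): the state, without advancing time (a new reading comes with each control period).
- grab_frame(name): name is "scene" or "top" or "wrist"; returns the picture (400x640x3 uint8, blue, green, red); there is no depth.
- camera_model(name): a dict with "K" (3x3 intrinsics, pixels), "k1" (the pictures are not rectified: a ray, as slopes to the right and down, at radius r is drawn at 1 + k1 r^2 times it, then the intrinsics apply), "R" (3x3) and "t" (3): a world point X has camera coordinates R X + t; the wrist camera has in their place "mount" (4x4, takes a point from camera to tool coordinates, whose origin is the TCP and whose axes are the flange's). Camera axes: x right, y down, z forward; pixel columns grow to the right and rows downward; lengths in mm; the calibration is good to about 2 mm. A picture is of the moment at which its call begins: read the wrist's pose just before it. camera_model takes no time and is no camera call.
- env.job_done(): hands the job in; it is judged then, once.
Trained networks look in the newest picture that a camera, given by its name, has taken for a name from the list of things; names that differ only in an ending like _2 or _b are one class to them, and where a whole thing is asked for, a point or a joint stands for the part that bears it (a point fixed in the world has none). Each returns a list of dicts, best first, with "p" (0 to 1); they miss things now and then, are a little off and sometimes report something else, mostly with a low value. They report only what shows in the picture. A call takes as long as a camera call.
- models.search_frame(name, camera): "point" ([x, y, z] in mm, in world coordinates, good to about 4 mm: the middle of the surface that is visible of it).
The state is a dict: "time_s": time; "qpos": joint angles; "qvel": joint speeds; "effort": joint torques, N m; "ee_pos": TCP position; "ee_rot": TCP orientation; "force": force on the tool from outside, world axes, zero at the start; "torque": the same for the moment, N m; "gripper_width": finger opening in mm; "gripper_force": force on a finger pad.
Only numpy, scipy, OpenCV 4.12 (cv2) and the standard library are available. Lean on these libraries where they do the work, as an engineer would, in place of code of your own. Each camera call takes 0.05 s, during which the arm holds its last target. There are 200 camera calls.

### The job

Two empty wooden tool pots have been knocked over on the glove cutter's bench. Stand both of them up on their bases, mouths upward, easing each one down instead of letting it drop, and push them back until each has a side flat against the ledge. Leave the dye bottle, the white tub, the hammer and the brush as they are.

Things in the scene. Friction and masses are not known exactly. Their poses are not given: they have to be found in the camera images.
- pot_tall: Taller pot: open square box of brown wood, 88 x 88 mm outside, 112 mm tall, walls 7 mm, floor 10 mm thick, 0.3 kg, centre of mass 42 mm up. Origin: centre of the floor's underside; z runs from floor to open mouth, x and y square to the walls. Starts lying on its -x wall, +x wall on top, mouth roughly away from the ledge, floor towards it.
- pot_wide: Wider, lower pot: open box of the same wood, 96 (x) by 124 (y) mm outside, 94 mm tall, walls 7 mm, floor 10 mm thick, 0.34 kg, centre of mass 33 mm up. Origin: centre of the floor's underside; z runs from floor to open mouth. Starts lying on its -x wall (124 mm wide), +x wall on top, mouth roughly away from the ledge, floor towards it.
- ledge: The fixed plywood upstand along the left side of the work area, 620 mm long, 55 mm high, 20 mm thick, running roughly away from the robot. Origin: on the bench at the foot of the middle of the face that looks to the pots; x is square to that face and points into the ledge (roughly to the robot's left), y runs along the ledge towards the robot.
- dye_bottle: Bystander: amber glass bottle, 40 mm across, 105 mm tall, standing to the right of the pots. Origin: centre of its underside.
- tub: Bystander: white screw-top plastic tub, 92 mm across, 91 mm tall, standing to the right of the farther pot. Origin: centre of its underside.
- hammer: Bystander: hammer, 260 mm long, 26 mm high, head 78 mm across, lying at the far right, its head towards the robot. Origin: under its middle, on the bench; x runs along it from handle to head.
- brush: Bystander: flat brush, 200 mm long, 42 mm wide at the bristles, 20 mm high, lying to the right of the nearer pot. Origin: under its middle; x runs along it from handle to bristles.

How it is judged:
By the outcome, as a careful person would: the job done as asked, in the order asked, and still so for the second after the job is handed in, with the robot touching nothing.
It also fails if it takes over 72 s, if anything falls off the work surface, if the arm or the gripper's body presses on something with over 40 N, if the wrist force passes 120 N, or if a joint passes its speed limit or range.

## Working session

There is one attempt and no reset: what is moved stays moved. The work goes in short steps, Python scripts to look and compute and a shell command to move; the robot and the scene stay as the last step left them, time stands still between calls to the robot, and variables do not carry over. Pictures are saved under pics/ and viewed, at most 12 in all, crops included, and the job is handed in when it is done.

```bash
ls; mkdir -p pics; python3 - <<'E'
from workcell import env, grab_frame, camera_model, models
import cv2
for c in ["scene","top"]:
    im=grab_frame(c); cv2.imwrite(f"pics/{c}0.png",im)
    for n in ["pot_tall","pot_wide","ledge","dye_bottle","tub","hammer","brush"]:
        print(c,n,[([round(v) for v in d["point"]],round(d["p"],2)) for d in models.search_frame(n,c)[:3]])
    m=camera_model(c); print(m)
s=env.state(); print(s)
E
```

```text
pics
scene pot_tall [([484, 28, 73], 0.66)]
scene pot_wide [([638, 236, 51], 0.66), ([744, 35, 94], 0.56)]
scene ledge [([636, 233, 50], 0.64)]
scene dye_bottle [([528, -293, 56], 0.74)]
scene tub [([693, -296, 76], 0.85)]
scene hammer [([529, -413, 19], 0.89)]
scene brush [([406, -261, 21], 0.82)]
{'K': array([[519.45939159,   0.        , 330.89532914],
       [  0.        , 519.45939159, 204.10092409],
       [  0.        ,   0.        ,   1.        ]]), 'k1': -0.09436776390717144, 'R': array([[-0.57805179,  0.81581011,  0.01760657],
       [ 0.4931245 ,  0.36643751, -0.78901951],
       [-0.6501418 , -0.44741191, -0.61411581]]), 't': array([ 412.16207121, -203.10661259, 1363.31681976])}
top pot_tall [([444, 13, 89], 0.61)]
top pot_wide [([696, 15, 97], 0.59)]
top ledge [([546, 226, 55], 0.59)]
top dye_bottle [([520, -292, 71], 0.65)]
top tub [([670, -310, 92], 0.71)]
top hammer [([550, -417, 24], 0.83)]
top brush [([396, -267, 18], 0.93)]
{'K': array([[410.84209948,   0.        , 314.2116674 ],
       [  0.        , 410.84209948, 199.23586696],
       [  0.        ,   0.        , 
[... 227 characters left out ...]
.40007028, 1015.99673686])}
{'time_s': 0.8, 'qpos': array([-7.30532781e+01,  1.83100487e+01,  8.96402079e+01, -4.71119739e-04,
        7.20432974e+01, -1.14687974e+00]), 'qvel': array([-0.0949544 ,  0.00513438, -0.01228344, -0.09955817, -0.03192689,
       -0.03793479]), 'effort': array([-1.19016968e-03, -4.12302446e+01, -2.32216269e+01,  7.27421371e-02,
        3.74590640e-02,  1.94207684e-05]), 'ee_pos': array([ 178.56966388, -546.57943876,  197.28630186]), 'ee_rot': array([1.79993564e+02, 5.77116872e-04, 1.80937468e+01]), 'force': array([ 0.18170962, -0.44860174, -0.33711407]), 'torque': array([0.01728635, 0.00311863, 0.01552959]), 'gripper_force': 0.0, 'gripper_width': 91.64767767467535}
```

View pics/scene0.png

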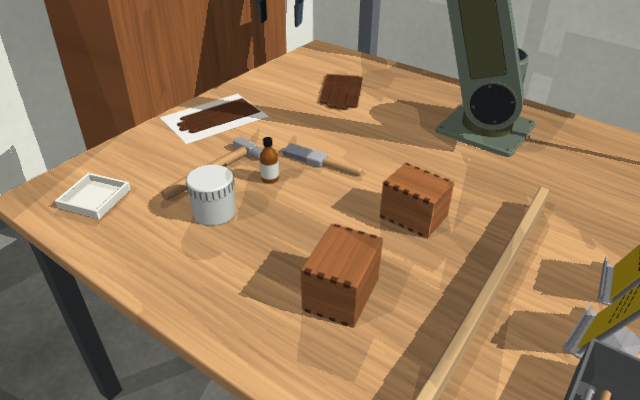

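View pics/top0.png

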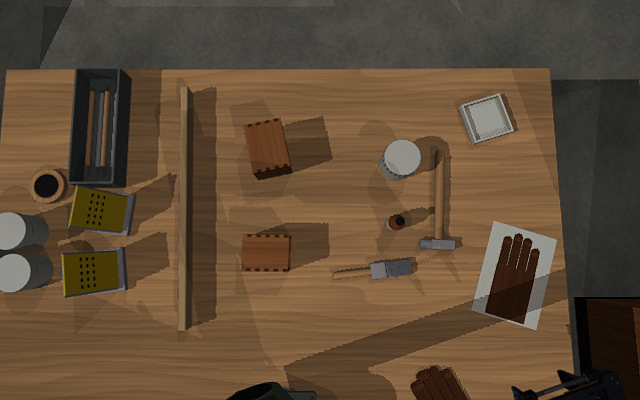

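The scene picture shows the tall pot near (417,200) and the wide one near (342,275). Both mouths face away from the ledge, towards −y. In the top view the pots are at (266,252) and (268,148), and the ledge face is at about x=187. I'll enlarge the top view to pick corners.

```bash
python3 - <<'E'
import cv2,numpy as np
im=cv2.imread("pics/top0.png")
def crop(x,y,w,h,s):
    c=cv2.resize(im[y:y+h,x:x+w],None,fx=s,fy=s,interpolation=cv2.INTER_CUBIC)
    for i in range(0,w,10):
        cv2.putText(c,str(x+i),(i*s,8),0,.3,(255,255,255),1); cv2.line(c,(i*s,10),(i*s,14),(255,255,255),1)
    for j in range(0,h,10): cv2.putText(c,str(y+j),(0,j*s+4),0,.3,(255,255,255),1)
    return c
a=crop(234,110,66,75,6); b=crop(234,225,66,54,6)
c=np.zeros((590,800,3),np.uint8)
c[:450,:396]=a; c[:324,400:796]=b
d=crop(170,78,40,24,6); e=crop(170,312,40,24,6)
c[330:474,400:640]=d; c[446:590,:240]=e
cv2.imwrite("pics/crop1.png",c)
E
```

```text
(no output)
```

View pics/crop1.png

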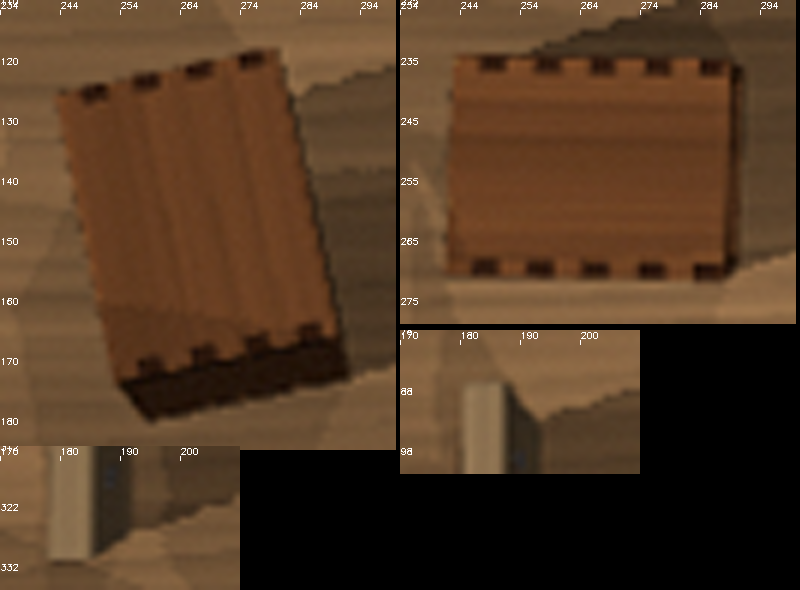

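The crop gives these corners. Wide pot's top face: (242.8,125.3), (279.8,117.5), (289.8,165.8), (253.5,172.8). Tall pot's: (242.7,234), (288.2,234.5), (287.7,270.8), (241.3,270.3). Ledge top front edge: (187,86.2) to (184.8,329.8).

```bash
cat > h.py <<'E'
from workcell import env, grab_frame, camera_model, models
import numpy as np, cv2
from scipy.spatial.transform import Rotation as Ro
def ray(uv,m):
    d=(np.asarray(uv,float)-m["K"][:2,2])/m["K"][0,0]; s=d.copy()
    for _ in range(20): s=d/(1+m["k1"]*(s@s))
    return np.r_[s,1]
def topz(uv,z,c="top"):
    m=camera_model(c); R,t=m["R"],m["t"]; C=-R.T@t; d=R.T@ray(uv,m)
    return (C+d*(z-C[2])/d[2])
def st():
    s=env.state(); print("t",round(s["time_s"],2),"p",s["ee_pos"].round(1),"rpy",s["ee_rot"].round(1),"F",s["force"].round(1),"w",round(s["gripper_width"],1),"gf",round(s["gripper_force"],1),"q",s["qpos"].round(0)); return s
E
python3 - <<'E'
from h import *
for n,z,P in [("wide",96,[(242.8,125.3),(279.8,117.5),(289.8,165.8),(253.5,172.8)]),("tall",88,[(242.7,234),(288.2,234.5),(287.7,270.8),(241.3,270.3)]),("ledge",55,[(187,86.2),(184.8,329.8)])]:
    X=np.array([topz(p,z)[:2] for p in P]); print(n,X.round(1).tolist(),X.mean(0).round(1))
    E=np.roll(X,-1,0)-X; print([(round(np.hypot(*e),1),round(np.degrees(np.arctan2(e[1],e[0])),1)) for e in E])
E
```

```text
wide [[756.3, 77.1], [776.0, -14.2], [654.0, -39.6], [636.9, 48.7]] [705.8  18. ]
[(np.float64(93.4), np.float64(-77.8)), (np.float64(124.6), np.float64(-168.2)), (np.float64(90.0), np.float64(101.0)), (np.float64(122.7), np.float64(13.4))]
tall [[488.6, 73.5], [487.2, -36.1], [400.9, -35.4], [402.4, 75.2]] [444.8  19.3]
[(np.float64(109.7), np.float64(-90.8)), (np.float64(86.2), np.float64(179.5)), (np.float64(110.6), np.float64(89.2)), (np.float64(86.3), np.float64(-1.1))]
ledge [[874.6, 231.8], [259.5, 214.7]] [567.  223.3]
[(np.float64(615.4), np.float64(-178.4)), (np.float64(615.4), np.float64(1.6))]
```

Both pots and the ledge are located. I'll swing above the tall pot with the tool yawed to 89°, then tilt it 45°. That lets me pinch the far side wall through the mouth.

```bash
python3 -m crank '-0.2 0 0 0 0 0 -10.2;-0.2 0 0 0 0 0 -10.2;-0.2 0 0 0 0 0 -10.2;-0.2 0 0 0 0 0 -10.2;-0.2 0 0 0 0 0 -10.2;-0.2 0 0 0 0 0 -10.2;-0.2 0 0 0 0 0 -10'
python3 -m crank '-0.2 42 30 0 0 0 0;-0.2 42 30 0 0 0 0;-0.2 42 30 0 0 0 0;-0.2 42 30 0 0 0 0;-0.2 42 30 0 0 0 0;-0.2 42 30 0 0 0 0;-0.2 42 30 0 0 0 0;-0.2 42 30 0 0 0 0;-0.2 42 30 0 0 0 0;-0.2 42 30 0 0 0 0'
python3 -m crank '-0.2 0 0 0 0 9 0;-0.2 0 0 0 0 9 0;-0.2 0 0 0 0 9 0;-0.2 0 0 0 0 9 0;-0.2 0 0 0 0 9 0;-0.2 0 0 0 0 0 0'
python3 -c "
from h import *
s=st();print(Ro.from_euler('xyz',s['ee_rot'],degrees=True).as_matrix().round(3))
im=grab_frame('wrist');cv2.imwrite('pics/w1.png',im)"
```

```text
time_s: 1.68
ee_pos: [178.6, -546.6, 197.3]
ee_rot: [180.0, 0.0, 89.6]
force: [0.4, 0.6, 0.0]
gripper_width: 55.2
gripper_force: 0.0
time_s: 2.92
ee_pos: [484.7, -128.8, 197.5]
ee_rot: [180.0, 0.0, 89.3]
force: [0.6, -0.1, -0.6]
gripper_width: 54.4
gripper_force: 0.0
time_s: 3.68
ee_pos: [483.3, -132.0, 194.9]
ee_rot: [-179.7, -45.1, 88.9]
force: [0.8, 0.3, -0.2]
gripper_width: 54.9
gripper_force: 0.0
t 3.67 p [ 483.3 -132.   194.9] rpy [-179.7  -45.1   88.9] F [ 0.8  0.3 -0.2] w 54.9 gf 0.0 q [-40.  26.  93.  33.  92. -47.]
[[ 0.014  1.     0.008]
 [ 0.706 -0.016  0.708]
 [ 0.708 -0.004 -0.706]]
```

View pics/w1.png

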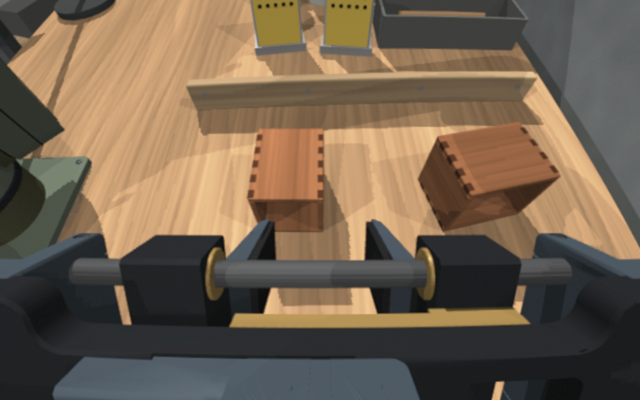

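The wrist view shows the tall pot's mouth rim, with its upper right corner at about (323,203), between the open fingers. The wide pot's mouth top corners are at (460,190) and (557,172). I'll check these against my estimates and work out the move.

```bash
cat >> h.py <<'E'
def wproj(X,s):
    m=camera_model("wrist"); T=np.eye(4); T[:3,:3]=Ro.from_euler('xyz',s['ee_rot'],degrees=True).as_matrix(); T[:3,3]=s['ee_pos']
    c=np.linalg.inv(T@m["mount"])@np.r_[X,1]; d=c[:2]/c[2]; d=d*(1+m["k1"]*(d@d)); return d*m["K"][0,0]+m["K"][:2,2]
def delta(P,s):
    return Ro.from_euler('xyz',s['ee_rot'],degrees=True).inv().apply(np.array(P)-s['ee_pos'])
E
python3 -c "
from h import *
s=env.state()
for X in [(487.2,-36.1,88),(400.9,-35.4,88),(488.6,73.5,88),(776,-14.2,96),(654,-39.6,96),(636.9,48.7,96)]: print(X,wproj(X,s).round(0))
print(delta((484.5,-15.8,32.3),s).round(1))"
```

```text
(487.2, -36.1, 88) [321. 201.]
(400.9, -35.4, 88) [246. 201.]
(488.6, 73.5, 88) [321. 131.]
(776, -14.2, 96) [559. 179.]
(654, -39.6, 96) [468. 198.]
(636.9, 48.7, 96) [437. 140.]
[-34.4  -0.4 197.5]
```

```bash
python3 -m crank '-0.2 -34 0 0 0 0 0;-0.2 0 0 35 0 0 0;-0.2 0 0 40 0 0 0;-0.2 0 0 40 0 0 0;-0.2 0 0 30 0 0 0;-0.2 0 0 20 0 0 0;-0.2 0 0 16 0 0 0;-0.2 0 0 16 0 0 0;-0.2 0 0 0 0 0 0' | tr '\n' ' '
python3 -m crank '1 0 0 0 0 0 0;1 0 0 0 0 0 0;1 0 0 0 0 0 0;1 0 0 0 0 0 0;1 0 0 0 0 0 0' 25 | tr '\n' ' '
python3 -c "
from h import *
s=st();grab_frame('scene')
im=grab_frame('wrist');cv2.imwrite('pics/w2.png',im)"
```

```text
time_s: 4.85 ee_pos: [484.7, -14.1, 33.7] ee_rot: [-179.9, -45.0, 89.3] force: [-0.2, -0.3, 0.6] gripper_width: 54.7 gripper_force: 0.0 time_s: 5.48 ee_pos: [485.2, -15.2, 33.9] ee_rot: [180.0, -45.0, 89.3] force: [-0.3, -0.5, 0.9] gripper_width: 7.6 gripper_force: 0.0 t 5.47 p [485.2 -15.2  33.9] rpy [180.  -45.   89.3] F [-0.3 -0.5  0.9] w 7.6 gf 0.0 q [-30.  33. 111.  42.  68. -56.]
```

View pics/w2.png

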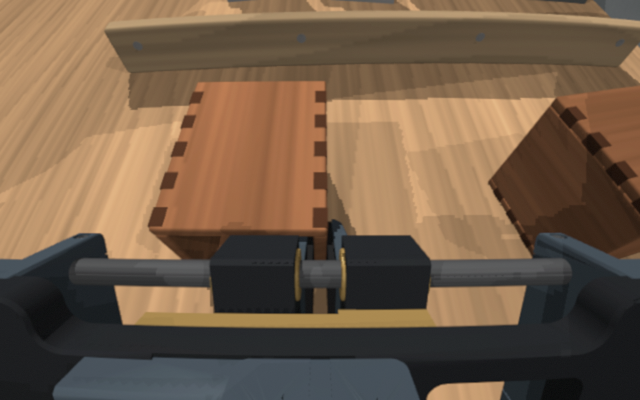

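```bash
python3 -m crank '1 0 0 0 0 0 0;1 0 0 0 0 0 0;1 4 0 -4 0 0 0;1 4 0 -4 0 0 0;1 4 0 -4 0 0 0;1 0 0 0 0 0 0' 50 | tr '\n' ' '
python3 -m crank '1 7 0 -2.8 0 -4.5 0;1 7 0 -2.8 0 -4.5 0;1 7 0 -2.8 0 -4.5 0;1 7 0 -2.8 0 -4.5 0;1 7 0 -2.8 0 -4.5 0;1 7 0 -2.8 0 -4.5 0;1 7 0 -2.8 0 -4.5 0;1 0 0 0 0 0 0' | tr '\n' ' '
python3 -c "
from h import *
s=st();
a=grab_frame('wrist');b=grab_frame('scene');b=cv2.resize(b[110:310,240:560],None,fx=1.2,fy=1.2);c=np.zeros((400+240,640,3),np.uint8);c[:400]=a;c[400:,:384]=b;cv2.imwrite('pics/w3.png',cv2.resize(c,None,fx=.9,fy=.9))"
```

```text
time_s: 6.32 ee_pos: [485.4, -15.3, 51.3] ee_rot: [179.9, -44.9, 89.4] force: [-0.4, -0.8, -3.3] gripper_width: 6.5 gripper_force: 50.0 time_s: 7.32 ee_pos: [485.0, 17.6, 93.2] ee_rot: [180.0, -13.5, 89.5] force: [0.3, -0.8, -3.2] gripper_width: 6.6 gripper_force: 50.0 t 7.33 p [485.   17.6  93.2] rpy [180.  -13.5  89.5] F [ 0.3 -0.8 -3.2] w 6.6 gf 50.0 q [ -9.  17. 110.  16.  56. -18.]
```

View pics/w3.png

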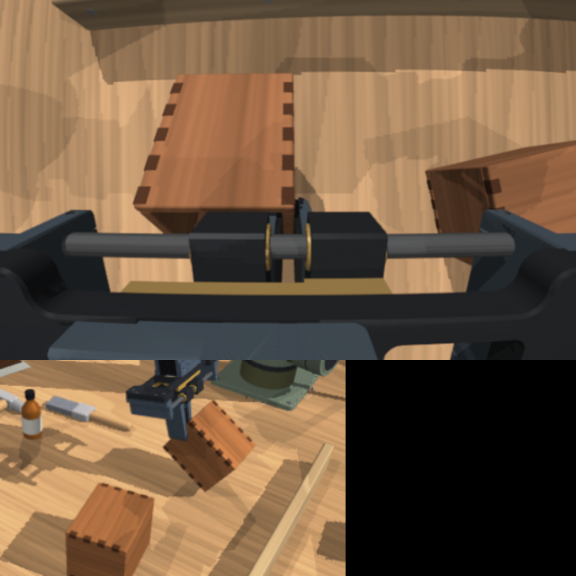

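The pot is held firmly, looking the same in the wrist view as before, and has lifted and tilted about 31°. I'll continue to 90°.

```bash
python3 -m crank '1 7 0 -2.8 0 -4.5 0;1 7 0 -2.8 0 -4.5 0;1 7 0 -2.8 0 -4.5 0;1 7 0 -2.8 0 -4.5 0;1 7 0 -2.8 0 -4.5 0;1 7 0 -2.8 0 -4.5 0;1 7 0 -2.8 0 -4.5 0' | tr '\n' ' '
python3 -m crank '1 7 0 -2.8 0 -4.5 0;1 7 0 -2.8 0 -4.5 0;1 7 0 -2.8 0 -4.5 0;1 7 0 -2.8 0 -4.5 0;1 7 0 -2.8 0 -4.5 0;1 7 0 -2.8 0 -4.5 0;1 0 0 0 0 0 0;1 0 0 0 0 0 0' | tr '\n' ' '
python3 -c "
from h import *
s=st();print(delta(s['ee_pos']+np.array([0,0,-1]),s))"
```

```text
time_s: 8.3 ee_pos: [485.4, 63.8, 111.2] ee_rot: [-179.8, 18.1, 89.2] force: [-0.2, -0.3, -3.1] gripper_width: 6.8 gripper_force: 50.0 time_s: 9.3 ee_pos: [486.5, 108.1, 105.9] ee_rot: [-179.9, 45.0, 89.3] force: [-0.2, 0.5, -2.5] gripper_width: 6.2 gripper_force: 50.0 t 9.3 p [486.5 108.1 105.9] rpy [-179.9   45.    89.3] F [-0.2  0.5 -2.5] w 6.2 gf 50.0 q [ 35.  31.  99. -35.  81.  51.]
[0.70650084 0.00128764 0.70771103]
```

```bash
python3 -m crank '1 2 0 2 -1.7 0 -1.7;1 2 0 2 0 0 0;1 2 0 2 0 0 0;1 1 0 1 0 0 0;1 1 0 1 0 0 0;1 0.7 0 0.7 0 0 0;1 0 0 0 0 0 0' | tr '\n' ' '
python3 -m crank '1 0.7 0 0.7 0 0 0;1 0.7 0 0.7 0 0 0;1 0 0 0 0 0 0' | tr '\n' ' '
```

```text
time_s: 10.18 ee_pos: [486.7, 108.9, 93.8] ee_rot: [-180.0, 45.0, 91.7] force: [-0.5, -0.9, -3.7] gripper_width: 6.6 gripper_force: 50.0 time_s: 10.55 ee_pos: [486.7, 108.9, 91.8] ee_rot: [-180.0, 45.0, 91.7] force: [-0.2, 0.7, -2.8] gripper_width: 6.6 gripper_force: 50.0
```

```bash
python3 -m crank '1 0.5 0 0.5 0 0 0;1 0 0 0 0 0 0' | tr '\n' ' '; python3 -m crank '1 0.5 0 0.5 0 0 0;1 0 0 0 0 0 0' | tr '\n' ' ';  python3 -m crank '1 0.5 0 0.5 0 0 0;1 0 0 0 0 0 0' | tr '\n' ' '
```

```text
time_s: 10.8 ee_pos: [486.7, 108.9, 91.2] ee_rot: [-180.0, 45.0, 91.7] force: [-0.8, -0.4, -3.2] gripper_width: 6.6 gripper_force: 50.0 time_s: 11.05 ee_pos: [486.8, 108.9, 90.7] ee_rot: [180.0, 45.0, 91.7] force: [0.8, 0.4, -2.5] gripper_width: 6.9 gripper_force: 50.0 time_s: 11.3 ee_pos: [487.3, 109.0, 90.4] ee_rot: [179.9, 45.0, 91.7] force: [2.5, 2.0, 1.3] gripper_width: 6.6 gripper_force: 50.0
```

```bash
python3 -m crank '1 0.4 0 0.4 0 0 0;1 0 0 0 0 0 0;1 0 0 0 0 0 0' 10 | tr '\n' ' '; python3 -m crank '0.6 0 0 0 0 0 0;0.2 0 0 0 0 0 0;-0.2 0 0 0 0 0 0;-0.2 0 0 -15 0 0 0;-0.2 0 0 -30 0 0 0;-0.2 0 0 -40 0 0 0;-0.2 0 0 -40 0 0 0;-0.2 0 0 0 0 0 0' | tr '\n' ' '
python3 -c "
from h import *
s=st();im=grab_frame('scene');cv2.imwrite('pics/s4.png',im);m=grab_frame('top');cv2.imwrite('pics/t4.png',m)
for n in ['pot_tall','pot_wide']: print(n,models.search_frame(n,'top'))"
```

```text
time_s: 11.68 ee_pos: [487.2, 108.9, 90.4] ee_rot: [179.9, 45.1, 91.6] force: [1.3, 1.9, 4.7] gripper_width: 6.7 gripper_force: 10.0 time_s: 12.68 ee_pos: [485.0, 200.1, 179.4] ee_rot: [179.6, 44.8, 91.6] force: [0.5, 0.7, -1.1] gripper_width: 54.5 gripper_force: 0.0 t 12.68 p [485.  200.1 179.4] rpy [179.6  44.8  91.6] F [ 0.5  0.7 -1.1] w 54.5 gf 0.0 q [ 42.  30.  88. -33.  93.  48.]
pot_tall [{'point': [450.1, 124.2, 44.8], 'p': 0.78}]
pot_wide [{'point': [692.6, 15.2, 96.8], 'p': 0.91}]
```

View pics/s4.png

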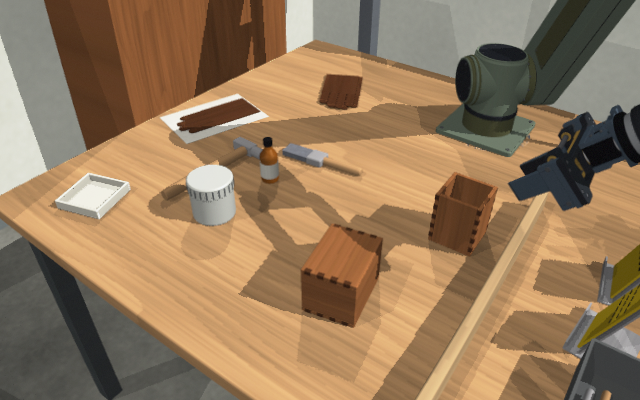

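The tall pot stands upright, mouth up, at about (463,210). Now for the wide pot, pinching its nearer side wall with the tool yawed to about 102°.

```bash
python3 -m crank '-0.2 0 0 -8 0 9 0;-0.2 0 0 -8 0 9 0;-0.2 0 0 -8 0 9 0;-0.2 0 0 -4 0 9 0;-0.2 0 0 -4 0 9 0;-0.2 0 0 0 0 0 -10.6;-0.2 0 0 0 0 0 0' | tr '\n' ' '; python3 -c "
from h import *
s=st();print(delta((675,-120,200),s))"
```

```text
time_s: 13.75 ee_pos: [483.0, 211.6, 203.9] ee_rot: [-179.9, 0.0, 102.1] force: [0.1, 0.0, -0.3] gripper_width: 54.9 gripper_force: 0.0 t 13.75 p [483.  211.6 203.9] rpy [-179.9    0.   102.1] F [ 0.1  0.  -0.3] w 54.9 gf 0.0 q [22. 14. 95. -0. 71. 10.]
[-364.44175482  118.46347434    3.89637664]
```

```bash
python3 -m crank '-0.2 -30 14 0 0 0 0;-0.2 -40 13 0 0 0 0;-0.2 -42 13 0 0 0 0;-0.2 -42 13 0 0 0 0;-0.2 -42 13 0 0 0 0;-0.2 -42 13 0 0 0 0;-0.2 -42 13 0 0 0 0;-0.2 -42 13 0 0 0 0;-0.2 -42 13 0 0 0 0' | tr '\n' ' '; python3 -m crank '-0.2 0 0 0 0 9 0;-0.2 0 0 0 0 9 0;-0.2 0 0 0 0 9 0;-0.2 0 0 0 0 9 0;-0.2 0 0 0 0 9 0;-0.2 0 0 0 0 0 0' | tr '\n' ' '; python3 -c "
from h import *
s=st();print(delta((654.1,-20.1,36.3),s))
for X in [(655.1,-41,96),(776.3,-14.8,96),(635.2,50.9,96)]: print(wproj(X,s).round(0))
im=grab_frame('wrist');cv2.imwrite('pics/w5.png',im)"
```

```text
time_s: 14.88 ee_pos: [676.7, -118.2, 203.3] ee_rot: [-179.9, -0.0, 102.1] force: [0.1, 0.4, 1.1] gripper_width: 54.7 gripper_force: 0.0 time_s: 15.62 ee_pos: [675.8, -119.3, 199.5] ee_rot: [-179.3, -45.2, 101.5] force: [0.3, 0.1, -0.8] gripper_width: 54.6 gripper_force: 0.0 t 15.62 p [ 675.8 -119.3  199.5] rpy [-179.3  -45.2  101.5] F [ 0.3  0.1 -0.8] w 54.6 gf 0.0 q [-27.  44.  58.  35. 107. -38.]
[-44.14719531   0.98943087 187.0200703 ]
[316. 210.]
[427. 209.]
[317. 146.]
```

View pics/w5.png

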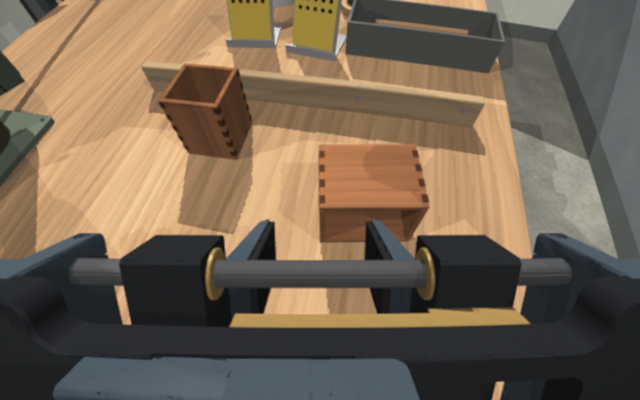

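The wrist view matches the prediction: the wide pot's rim corners are at (319,208) and (427,207). I'll go in and grip.

```bash
python3 -m crank '-0.2 -22 1 0 0 0 0;-0.2 -22 1 0 0 0 0;-0.2 0 0 35 0 0 0;-0.2 0 0 40 0 0 0;-0.2 0 0 40 0 0 0;-0.2 0 0 25 0 0 0;-0.2 0 0 20 0 0 0;-0.2 0 0 15 0 0 0;-0.2 0 0 12 0 0 0;-0.2 0 0 0 0 0 0' | tr '\n' ' '
python3 -m crank '1 0 0 0 0 0 0;1 0 0 0 0 0 0;1 0 0 0 0 0 0;1 0 0 0 0 0 0;1 0 0 0 0 0 0;1 0 0 0 0 0 0;1 0 0 0 0 0 0' 50 | tr '\n' ' '; python3 -c "
from h import *
s=st();piv=np.array([705.8,18,0])-47*np.array([.2113,-.9774,0])-58.5*np.array([.9774,.2113,0]);print(piv,delta(piv,s))"
```

```text
time_s: 16.92 ee_pos: [656.5, -17.8, 40.8] ee_rot: [-179.9, -45.0, 102.3] force: [0.5, 0.5, 0.4] gripper_width: 54.7 gripper_force: 0.0 time_s: 17.8 ee_pos: [656.3, -18.4, 41.4] ee_rot: [-179.9, -45.0, 102.3] force: [-2.9, -1.7, 1.7] gripper_width: 6.7 gripper_force: 50.0 t 17.8 p [656.3 -18.4  41.4] rpy [-179.9  -45.   102.3] F [-2.9 -1.7  1.7] w 6.7 gf 50.0 q [-21.  46.  78.  36.  85. -47.]
[638.691    51.57675   0.     ] [21.7493969  -2.18527641 80.23629619]
```

```bash
python3 -m crank '1 4 0 -4 0 0 0;1 4 0 -4 0 0 0;1 4 0 -4 0 0 0;1 6.4 0 -1.4 0 -4.5 0;1 6.4 0 -1.4 0 -4.5 0;1 6.4 0 -1.4 0 -4.5 0;1 6.4 0 -1.4 0 -4.5 0;1 6.4 0 -1.4 0 -4.5 0;1 6.4 0 -1.4 0 -4.5 0' | tr '\n' ' '
python3 -m crank '1 6.4 0 -1.4 0 -4.5 0;1 6.4 0 -1.4 0 -4.5 0;1 6.4 0 -1.4 0 -4.5 0;1 6.4 0 -1.4 0 -4.5 0;1 6.4 0 -1.4 0 -4.5 0;1 6.4 0 -1.4 0 -4.5 0;1 6.4 0 -1.4 0 -4.5 0' | tr '\n' ' '
python3 -m crank '1 6.4 0 -1.4 0 -4.5 0;1 6.4 0 -1.4 0 -4.5 0;1 6.4 0 -1.4 0 -4.5 0;1 6.4 0 -1.4 0 -4.5 0;1 6.4 0 -1.4 0 -4.5 0;1 6.4 0 -1.4 0 -4.5 0;1 6.4 0 -1.4 0 -4.5 0;1 0 0 0 0 0 0;1 0 0 0 0 0 0' | tr '\n' ' '
```

```text
time_s: 18.92 ee_pos: [650.5, 8.7, 86.9] ee_rot: [-180.0, -17.9, 102.3] force: [0.6, 0.3, -4.6] gripper_width: 6.5 gripper_force: 50.0 time_s: 19.8 ee_pos: [640.4, 51.4, 99.6] ee_rot: [-179.9, 13.5, 102.2] force: [-0.4, 0.7, -4.3] gripper_width: 6.7 gripper_force: 50.0 time_s: 20.92 ee_pos: [632.3, 93.3, 88.2] ee_rot: [-180.0, 44.9, 102.2] force: [0.4, -0.4, -3.7] gripper_width: 6.6 gripper_force: 50.0
```

```bash
python3 -m crank '1 0 0 0 2.5 0 2.5;1 0 0 0 2.5 0 2.5;1 0 0 0 2.5 0 2.5;1 2 0 2 0 0 0;1 2 0 2 0 0 0;1 2 0 2 0 0 0;1 1.5 0 1.5 0 0 0;1 1 0 1 0 0 0;1 0.7 0 0.7 0 0 0;1 0 0 0 0 0 0' | tr '\n' ' '
python3 -m crank '1 0.7 0 0.7 0 0 0;1 0 0 0 0 0 0' | tr '\n' ' '
python3 -m crank '1 0.5 0 0.5 0 0 0;1 0 0 0 0 0 0' | tr '\n' ' '
```

```text
time_s: 22.18 ee_pos: [632.5, 93.4, 74.9] ee_rot: [-180.0, 45.0, 91.7] force: [0.1, 0.4, -3.6] gripper_width: 6.4 gripper_force: 50.0 time_s: 22.42 ee_pos: [632.6, 93.4, 74.0] ee_rot: [180.0, 45.0, 91.7] force: [0.2, 0.5, -4.5] gripper_width: 6.8 gripper_force: 50.0 time_s: 22.68 ee_pos: [632.5, 93.4, 73.6] ee_rot: [180.0, 45.0, 91.7] force: [-0.7, 1.0, -2.3] gripper_width: 6.4 gripper_force: 50.0
```

```bash
python3 -m crank '1 0.4 0 0.4 0 0 0;1 0 0 0 0 0 0' | tr '\n' ' '
python3 -m crank '1 0.4 0 0.4 0 0 0;1 0 0 0 0 0 0' | tr '\n' ' '
python3 -m crank '1 0.4 0 0.4 0 0 0;1 0 0 0 0 0 0' | tr '\n' ' '
```

```text
time_s: 22.92 ee_pos: [632.3, 93.3, 73.1] ee_rot: [180.0, 45.0, 91.7] force: [-1.6, 0.9, 0.1] gripper_width: 6.3 gripper_force: 50.0 time_s: 23.18 ee_pos: [632.3, 93.3, 72.9] ee_rot: [180.0, 45.1, 91.7] force: [-3.6, 1.9, 3.3] gripper_width: 6.9 gripper_force: 50.0 time_s: 23.42 ee_pos: [632.3, 93.3, 72.9] ee_rot: [180.0, 45.1, 91.6] force: [-5.2, 2.4, 5.7] gripper_width: 6.8 gripper_force: 50.0
```

```bash
python3 -m crank '1 0 0 0 0 0 0;1 0 0 0 0 0 0' 8 | tr '\n' ' '; python3 -m crank '0.6 0 0 0 0 0 0;0.2 0 0 0 0 0 0;-0.2 0 0 0 0 0 0;-0.2 0 0 -15 0 0 0;-0.2 0 0 -30 0 0 0;-0.2 0 0 -40 0 0 0;-0.2 0 0 -40 0 0 0;-0.2 0 0 -20 0 0 0;-0.2 0 0 0 0 0 0' | tr '\n' ' '
python3 -m crank '-0.2 0 0 -8 0 9 0;-0.2 0 0 -8 0 9 0;-0.2 0 0 -8 0 9 0;-0.2 0 0 -4 0 9 0;-0.2 0 0 -4 0 9 0;-0.2 0 0 0 0 0 0' | tr '\n' ' '
python3 -c "
from h import *
s=st();im=grab_frame('top');c=cv2.resize(im[70:340,160:330],None,fx=2.2,fy=2.2,interpolation=cv2.INTER_CUBIC);cv2.imwrite('pics/t6.png',c)
im=grab_frame('scene')
for k in ['top','scene']:
  for n in ['pot_tall','pot_wide']: print(k,n,[(d['point'],d['p']) for d in models.search_frame(n,k)])"
```

```text
time_s: 23.68 ee_pos: [632.3, 93.3, 72.9] ee_rot: [180.0, 45.1, 91.6] force: [-4.3, 1.7, 5.6] gripper_width: 6.7 gripper_force: 8.0 time_s: 24.8 ee_pos: [630.0, 197.8, 175.6] ee_rot: [179.7, 44.9, 91.6] force: [0.1, 0.3, -0.1] gripper_width: 55.2 gripper_force: 0.0 time_s: 25.55 ee_pos: [629.1, 208.2, 201.7] ee_rot: [180.0, 0.1, 91.4] force: [-0.5, 0.1, -0.4] gripper_width: 55.0 gripper_force: 0.0 t 25.55 p [629.1 208.2 201.7] rpy [1.80e+02 1.00e-01 9.14e+01] F [-0.5  0.1 -0.4] w 55.0 gf 0.0 q [17. 26. 77. -0. 77. 16.]
top pot_tall [([443.3, 124.2, 44.4], 0.87)]
top pot_wide [([689.6, 104.7, 29.6], 0.72)]
scene pot_tall [([489.6, 111.8, 59.8], 0.76), ([695.1, -292.4, 76.5], 0.49), ([637.9, 235.6, 52.8], 0.15)]
scene pot_wide [([697.9, 98.5, 55.9], 0.62)]
```

View pics/t6.png

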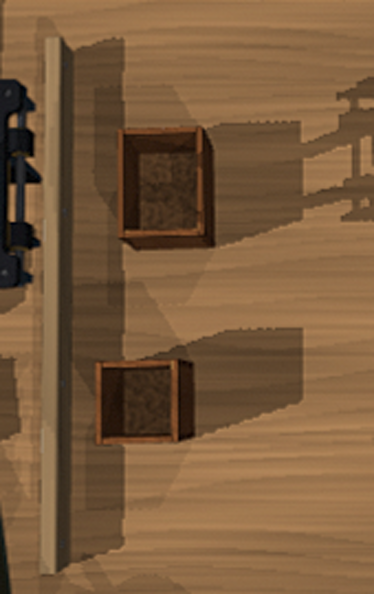

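Both pots stand upright, mouths up, and both are clear of the ledge. In the crop the rims are at (118,129)–(204,233) for the wide pot and (96,362)–(179,440) for the tall one. I'll turn those into push positions.

```bash
python3 -c "
from h import *
s=env.state()
for n,z,P in [('wide',94,[(118,129),(201,127),(204,233),(122,236)]),('tall',112,[(96,362),(178,361),(179,440),(97,442)])]:
    X=np.array([topz(np.array(p)/2.2-.3+[160,70],z)[:2] for p in P]); print(n,X.round(0).tolist(),X.mean(0).round(1))
print(delta((690,-10,200),s))"
```

```text
wide [[749.0, 150.0], [751.0, 57.0], [630.0, 52.0], [627.0, 142.0]] [689.6 100.2]
tall [[487.0, 162.0], [488.0, 74.0], [405.0, 72.0], [403.0, 158.0]] [445.8 116.4]
[-224.82432487   54.35608564    0.29634213]
```

```bash
python3 -m crank '-0.7 -30 8 0 0 0 0;-0.7 -40 8 0 0 0 0;-0.7 -40 10 0 0 0 0;-0.7 -40 10 0 0 0 0;-0.7 -40 10 0 0 0 0;-0.7 -35 9 0 0 0 0;-0.7 0 0 0 0 8.4 0;-0.7 0 0 0 0 8.3 0;-0.7 0 0 0 0 8.3 0;-0.7 0 0 0 0 0 0' | tr '\n' ' '
python3 -c "
from h import *
s=st();print(delta((691.5,8,35),s))"
```

```text
time_s: 27.1 ee_pos: [690.3, -13.4, 198.6] ee_rot: [-179.7, -24.9, 91.4] force: [0.2, 0.9, 0.2] gripper_width: 77.7 gripper_force: 0.0 t 27.1 p [690.3 -13.4 198.6] rpy [-179.7  -24.9   91.4] F [0.2 0.9 0.2] w 77.7 gf 0.0 q [-14.  32.  72.  24.  84. -20.]
[-49.62808195   2.43473064 157.31461875]
```

```bash
python3 -m crank '-0.7 -15 1 40 0 0 0;-0.7 -15 1 40 0 0 0;-0.7 -10 0 40 0 0 0;-0.7 -10 0 27 0 0 0;-0.7 0 0 10 0 0 0;-0.7 0 0 0 0 0 0' | tr '\n' ' '
python3 -m crank '-0.7 9 0 4.2 0 0 0;-0.7 7.2 0 3.4 0 0 0;-0.7 4.5 0 2.1 0 0 0;-0.7 4.5 0 2.1 0 0 0;-0.7 4.5 0 2.1 0 0 0;-0.7 4.5 0 2.1 0 0 0;-0.7 4.5 0 2.1 0 0 0' | tr '\n' ' '
```

```text
time_s: 27.85 ee_pos: [692.2, 11.1, 38.1] ee_rot: [180.0, -25.0, 91.8] force: [-0.3, -0.6, 0.6] gripper_width: 77.6 gripper_force: 0.0 time_s: 28.72 ee_pos: [691.1, 51.5, 37.6] ee_rot: [179.9, -24.9, 91.7] force: [0.5, -3.2, 1.4] gripper_width: 77.5 gripper_force: 1.6
```

```bash
python3 -m crank '-0.7 5.4 0 2.5 0 0 0;-0.7 5.4 0 2.5 0 0 0;-0.7 5.4 0 2.5 0 0 0;-0.7 5.4 0 2.5 0 0 0;-0.7 5.4 0 2.5 0 0 0;-0.7 5.4 0 2.5 0 0 0;-0.7 5.4 0 2.5 0 0 0;-0.7 3.6 0 1.7 0 0 0;-0.7 1.8 0 0.8 0 0 0;-0.7 0 0 0 0 0 0' | tr '\n' ' '
python3 -m crank '-0.7 1.8 0 0.8 0 0 0;-0.7 1.8 0 0.8 0 0 0;-0.7 1.8 0 0.8 0 0 0' | tr '\n' ' '
python3 -m crank '-0.7 1.8 0 0.8 0 0 0;-0.7 1.8 0 0.8 0 0 0' | tr '\n' ' '
```

```text
time_s: 29.98 ee_pos: [689.2, 100.2, 37.8] ee_rot: [-180.0, -25.0, 91.7] force: [0.3, -1.3, -0.0] gripper_width: 77.7 gripper_force: 0.7 time_s: 30.35 ee_pos: [689.2, 105.7, 37.9] ee_rot: [180.0, -25.0, 91.7] force: [-0.7, -3.2, -0.7] gripper_width: 77.2 gripper_force: 1.4 time_s: 30.6 ee_pos: [689.1, 109.8, 38.0] ee_rot: [180.0, -25.0, 91.7] force: [-0.2, -1.9, -0.1] gripper_width: 77.7 gripper_force: 1.4
```

```bash
for i in 1; do python3 -m crank '-0.7 0.9 0 0.4 0 0 0;-0.7 0.9 0 0.4 0 0 0' | tr '\n' ' '
python3 -m crank '-0.7 0.9 0 0.4 0 0 0;-0.7 0.9 0 0.4 0 0 0' | tr '\n' ' '
python3 -m crank '-0.7 0.9 0 0.4 0 0 0;-0.7 0 0 0 0 0 0' | tr '\n' ' '; done
```

```text
time_s: 30.85 ee_pos: [689.0, 111.7, 38.0] ee_rot: [180.0, -25.0, 91.7] force: [-0.4, -2.2, -0.4] gripper_width: 77.7 gripper_force: 1.4 time_s: 31.1 ee_pos: [688.9, 113.7, 38.0] ee_rot: [180.0, -25.0, 91.7] force: [0.0, -2.0, 0.3] gripper_width: 77.6 gripper_force: 1.3 time_s: 31.35 ee_pos: [688.9, 114.7, 38.1] ee_rot: [180.0, -25.0, 91.7] force: [-0.3, -2.7, -0.6] gripper_width: 77.0 gripper_force: 1.1
```

```bash
python3 -m crank '-0.7 0.9 0 0.4 0 0 0;-0.7 0 0 0 0 0 0' | tr '\n' ' '
python3 -m crank '-0.7 0.9 0 0.4 0 0 0;-0.7 0 0 0 0 0 0' | tr '\n' ' '
python3 -m crank '-0.7 0.9 0 0.4 0 0 0;-0.7 0 0 0 0 0 0' | tr '\n' ' '
```

```text
time_s: 31.6 ee_pos: [688.9, 115.6, 38.0] ee_rot: [-180.0, -25.0, 91.7] force: [0.5, -2.8, -0.2] gripper_width: 77.6 gripper_force: 1.2 time_s: 31.85 ee_pos: [688.9, 116.6, 38.1] ee_rot: [180.0, -25.0, 91.7] force: [-0.3, -2.0, 0.0] gripper_width: 77.3 gripper_force: 1.2 time_s: 32.1 ee_pos: [688.8, 117.7, 38.1] ee_rot: [180.0, -25.0, 91.7] force: [0.8, -2.0, -0.4] gripper_width: 77.6 gripper_force: 1.2
```

```bash
python3 -m crank '-0.7 0.9 0 0.4 0 0 0;-0.7 0.9 0 0.4 0 0 0' | tr '\n' ' '
python3 -m crank '-0.7 0.9 0 0.4 0 0 0;-0.7 0.9 0 0.4 0 0 0' | tr '\n' ' '
python3 -m crank '-0.7 0.9 0 0.4 0 0 0;-0.7 0 0 0 0 0 0' | tr '\n' ' '
```

```text
time_s: 32.35 ee_pos: [688.8, 119.5, 38.1] ee_rot: [180.0, -25.0, 91.7] force: [-0.2, -2.5, -0.6] gripper_width: 77.9 gripper_force: 1.3 time_s: 32.6 ee_pos: [688.7, 121.3, 38.1] ee_rot: [-180.0, -25.0, 91.7] force: [0.5, -5.1, -0.3] gripper_width: 77.5 gripper_force: 2.5 time_s: 32.85 ee_pos: [688.7, 121.3, 38.0] ee_rot: [180.0, -24.9, 91.7] force: [-1.0, -6.0, 0.0] gripper_width: 77.3 gripper_force: 3.1
```

```bash
python3 -m crank '-0.7 0.9 0 0.4 0 0 0;-0.7 0 0 0 0 0 0' | tr '\n' ' '
python3 -m crank '-0.7 0.9 0 0.4 0 0 0;-0.7 0 0 0 0 0 0' | tr '\n' ' '
python3 -c "
from h import *
grab_frame('wrist');im=grab_frame('top');c=cv2.resize(im[80:340,165:305],None,fx=2.3,fy=2.3,interpolation=cv2.INTER_CUBIC)
b=grab_frame('scene')[150:380,330:580];b=cv2.resize(b,None,fx=1.8,fy=1.8,interpolation=cv2.INTER_CUBIC)
o=np.zeros((598,322+450,3),np.uint8);o[:,:322]=c;o[:414,322:]=b;cv2.imwrite('pics/t7.png',o)"
```

```text
time_s: 33.1 ee_pos: [688.7, 121.5, 37.9] ee_rot: [180.0, -24.8, 91.7] force: [-0.2, -9.0, 1.1] gripper_width: 77.7 gripper_force: 4.3 time_s: 33.35 ee_pos: [688.7, 121.6, 37.8] ee_rot: [180.0, -24.7, 91.7] force: [-1.8, -10.9, 1.7] gripper_width: 77.6 gripper_force: 5.5
```

View pics/t7.png

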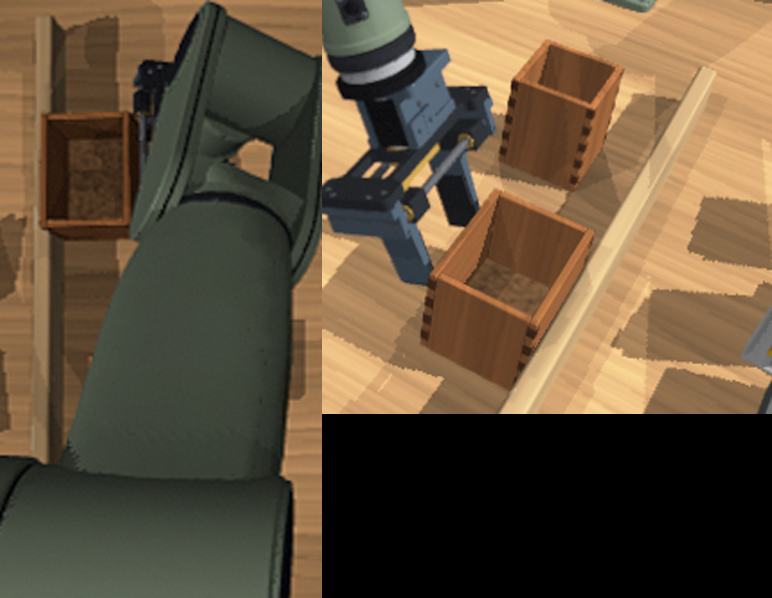

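The wide pot is flat against the ledge, with no gap in either view and the push force at 11 N. I'll back off and slide across to the tall pot.

```bash
python3 -m crank '-0.7 -1.8 0 -0.8 0 0 0;-0.7 -4.5 0 -2.1 0 0 0;-0.7 -18 0 -8.4 0 0 0;-0.7 -27 0 -12.6 0 0 0;-0.7 -27 0 -12.6 0 0 0;-0.3 0 -20 0 0 0 0;-0.3 0 -40 0 0 0 0;-0.3 0 -40 0 0 0 0;-0.3 0 -40 0 0 0 0;-0.3 0 -40 0 0 0 0' | tr '\n' ' '
python3 -m crank '-0.3 0 -35 0 0 0 0;-0.3 0 -25 0 0 0 0;-0.3 0 0 0 0 0 0' | tr '\n' ' '
```

```text
time_s: 34.75 ee_pos: [510.2, 32.3, 38.5] ee_rot: [180.0, -25.0, 91.7] force: [-0.4, -0.3, 0.1] gripper_width: 59.2 gripper_force: 0.0 time_s: 35.12 ee_pos: [450.2, 30.8, 38.6] ee_rot: [-180.0, -25.0, 91.6] force: [0.3, -1.5, 0.5] gripper_width: 59.3 gripper_force: 0.0
```

```bash
python3 -m crank '0 0 -3 -3 0 0 0;0 9 0 4.2 0 0 0;0 9 0 4.2 0 0 0;0 4.5 0 2.1 0 0 0;0 4.5 0 2.1 0 0 0;0 4.5 0 2.1 0 0 0;0 4.5 0 2.1 0 0 0;0 4.5 0 2.1 0 0 0;0 4.5 0 2.1 0 0 0;0 4.5 0 2.1 0 0 0' | tr '\n' ' '
python3 -m crank '0 4.5 0 2.1 0 0 0;0 4.5 0 2.1 0 0 0;0 4.5 0 2.1 0 0 0;0 4.5 0 2.1 0 0 0;0 4.5 0 2.1 0 0 0;0 0 0 0 0 0 0' | tr '\n' ' '
```

```text
time_s: 36.38 ee_pos: [446.7, 84.5, 40.9] ee_rot: [180.0, -25.0, 91.7] force: [0.9, -1.6, 1.5] gripper_width: 45.7 gripper_force: 1.2 time_s: 37.12 ee_pos: [445.7, 109.6, 40.9] ee_rot: [-180.0, -25.0, 91.7] force: [0.0, -0.3, -0.3] gripper_width: 45.8 gripper_force: 0.1
```

```bash
python3 -m crank '0 1.8 0 0.8 0 0 0;0 1.8 0 0.8 0 0 0;0 1.8 0 0.8 0 0 0;0 0.9 0 0.4 0 0 0' | tr '\n' ' '
python3 -m crank '0 0.9 0 0.4 0 0 0;0 0.9 0 0.4 0 0 0' | tr '\n' ' '
python3 -m crank '0 0.9 0 0.4 0 0 0;0 0.9 0 0.4 0 0 0' | tr '\n' ' '
python3 -m crank '0 0.9 0 0.4 0 0 0;0 0.9 0 0.4 0 0 0' | tr '\n' ' '
```

```text
time_s: 37.62 ee_pos: [445.8, 116.0, 41.0] ee_rot: [180.0, -25.0, 91.7] force: [0.3, -2.3, 0.3] gripper_width: 45.6 gripper_force: 1.1 time_s: 37.88 ee_pos: [445.7, 118.0, 41.0] ee_rot: [180.0, -25.0, 91.7] force: [0.2, -1.1, -0.1] gripper_width: 45.7 gripper_force: 1.1 time_s: 38.12 ee_pos: [445.6, 119.9, 41.1] ee_rot: [-180.0, -25.0, 91.7] force: [0.5, -1.2, 0.5] gripper_width: 45.5 gripper_force: 1.1 time_s: 38.38 ee_pos: [445.6, 121.9, 41.1] ee_rot: [-180.0, -25.0, 91.7] force: [-0.9, -1.4, -0.2] gripper_width: 45.7 gripper_force: 1.1
```

```bash
python3 -m crank '0 0.9 0 0.4 0 0 0;0 0.9 0 0.4 0 0 0' | tr '\n' ' '
python3 -m crank '0 0.9 0 0.4 0 0 0;0 0.9 0 0.4 0 0 0' | tr '\n' ' '
```

```text
time_s: 38.62 ee_pos: [445.6, 122.7, 40.9] ee_rot: [179.9, -24.8, 91.8] force: [-1.0, -11.3, 2.9] gripper_width: 45.9 gripper_force: 5.3 time_s: 38.88 ee_pos: [445.7, 123.0, 40.7] ee_rot: [179.9, -24.7, 91.9] force: [-2.7, -19.8, 7.2] gripper_width: 45.6 gripper_force: 9.7
```

```bash
python3 -m crank '0 -1.8 0 -0.8 0 0 0;0 -1.8 0 -0.8 0 0 0;0 -4.5 0 -2.1 0 0 0;0 -18 0 -8.4 0 0 0;0 -36 0 -16.8 0 0 0;0 -36 0 -16.8 0 0 0;0 -36 0 -16.8 0 0 0;0 0 0 -30 0 0 0;0 0 0 -40 0 0 0;0 0 0 -40 0 0 0' | tr '\n' ' '
python3 -c "
from h import *
im=grab_frame('top');c=cv2.resize(im[80:340,165:305],None,fx=2.3,fy=2.3,interpolation=cv2.INTER_CUBIC)
b=grab_frame('scene');b=b[60:390,180:560];b=cv2.resize(b,None,fx=1.25,fy=1.25)
w=cv2.resize(grab_frame('wrist')[:240],(475,178))
o=np.zeros((598,322+475,3),np.uint8);o[:,:322]=c;o[:412,322:]=b;o[415:593,322:]=w;cv2.imwrite('pics/t8.png',o);st()"
```

```text
time_s: 40.12 ee_pos: [451.0, -68.7, 142.0] ee_rot: [-180.0, -25.1, 91.7] force: [0.5, 0.7, -0.6] gripper_width: 45.5 gripper_force: 0.0 t 40.27 p [452.4 -69.3 142.3] rpy [179.8 -24.9  91.7] F [-0.8 -0.2 -0.4] w 45.7 gf 0.0 q [-27.  16. 106.  23.  71. -39.]
```

View pics/t8.png

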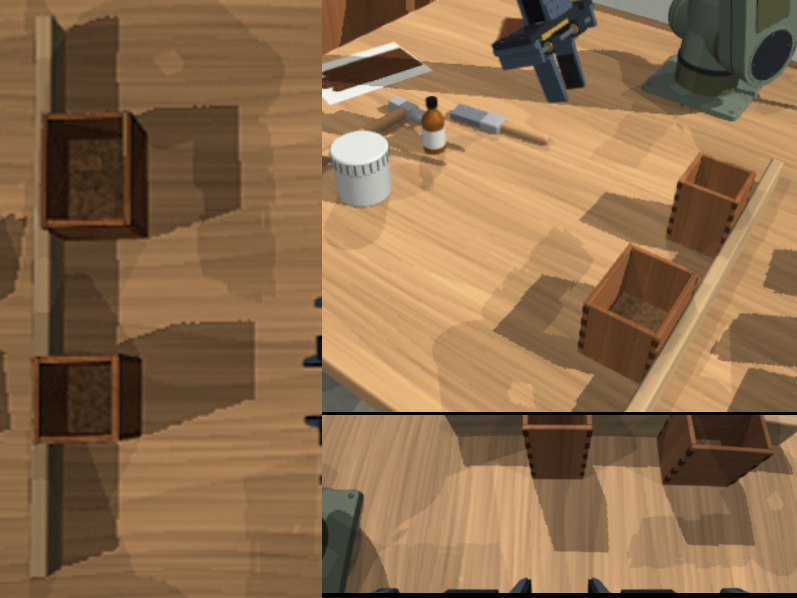

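Both pots stand upright and flush against the ledge: in the top view the wide one is at (85,172) and the tall one at (76,398). The bottle, tub, hammer and brush look unmoved, so I'm handing in.

```bash
python3 -c "
from workcell import env
print(env.job_done())"
```

```text
the job is handed in; nothing more can be done
None
```

Both pots are standing mouth up with a side flat against the ledge, each eased down in the gripper; the bystanders looked unmoved in the last picture, and I handed the job in at about 40 s (no verdict was returned).

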